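Re-sort field samples in the cold blocks

ROBOT

A 6-joint arm with a two-finger parallel gripper is mounted at the origin on a cart in front of the work surface, level with it; the furniture and walls round the work are solid. World frame = base frame: x ahead of the robot, y to its left, z up, the work surface at z = 0. Lengths are in mm, angles in degrees, forces in N, time in s.
With the tool pointing down it reaches from about 425 to 1125 mm from the base axis. Payload 14.9 kg.
Tool frame: the origin (TCP) lies between the finger pads; the fingertips stand 8 mm ahead of it and the grasp point (between the pads) lies 11 mm behind it; y points along the fingers, z is the direction in which the jaws open and shut, and the axes are right-handed (so a half turn about y gives the same grasp; the last joint's range is limited). The gripper opens to 91 mm and grips with 3 to 60 N. Pads are 32 mm wide; open, the fingers measure 118 mm over their backs; the gripper's body (76 mm by 178 mm) begins 60 mm behind the grasp point.
Start: joints at [63.925, 21.709, 99.362, -0, 58.929, -1.908], TCP at [286.591, 638.658, 221.932] pointing down, gripper open.
Joint ranges: [-158.91, 158.91], [-42.39, 125.64], [0.06, 152.35], [-60.88, 240.88], [17.5, 164.5], [-176.32, 176.32]. Speed limits (degrees/s): [108.29, 108.29, 136.94, 180, 180, 180].

INTERFACE

Orientations are given as a 3x3 rotation matrix whose columns are the frame's x, y, z axes.
In Python, from rig import ctrl gives the robot as it stands. The module is installed in compiled form; this text tells all that it offers. Calls block until the motion is done:
- ctrl.move_pose(position, orientation): joint-space move of the TCP to a pose.
- ctrl.move_l(position, frame=None, v=150): straight line of the TCP; frame=None keeps the orientation; v is the mean speed in mm/s.
- ctrl.set_joints(angles): joint-space move.
- ctrl.let_go() and ctrl.grasp(squeeze=None): open the fingers fully, or close them until they stop; squeeze is the grip in N (None keeps the last).
- ctrl.hold(seconds).
- ctrl.inverse_kinematics(position, orientation): joint angles nearest the present ones, or None.
- ctrl.read_camera(name): name is "side" or "top"; returns a dict with "color" (480x640x3 uint8, red, green, blue), "fx", "fy", "cx", "cy" (pixels), "camera_from_world" (4x4, takes a point from world to camera coordinates). Camera axes: x right, y down, z forward; pixel columns grow to the right and rows downward; lengths in mm; the calibration is good to about 2 mm. A picture is of the moment at which its call begins. There is no depth.
A pose or a line that the arm cannot do raises ctrl.IKError and nothing moves.
- ctrl.finish_job(): hands the job in, once; it reports no verdict.
Trained networks look in the newest picture that a camera, given by its name, has taken for a name from the list of things; names that differ only in an ending like _2 or _b are one class to them, and where a whole thing is asked for, a point or a joint stands for the part that bears it (a point fixed in the world has none). Each returns a list of dicts, best first, with "p" (0 to 1); they miss things now and then, are a little off and sometimes report something else, mostly with a low value. They report only what shows in the picture. A call takes as long as a camera call.
- ctrl.look_for(camera, query): "centre" ([column, row] in pixels, amid what is visible of it).
- ctrl.place_of(camera, query): "centre" ([column, row] in pixels: a listed point, or the origin of a listed thing).
Readings, each from a call of its own:
- ctrl.current_time_s(): time.
- ctrl.current_joint_pos(): joint angles.
- ctrl.current_dq(): joint speeds.
- ctrl.current_effort(): joint torques, N m.
- ctrl.current_tool_pos(): TCP position.
- ctrl.current_ee_rot(): TCP orientation.
- ctrl.current_ft_force(): force on the tool from outside, world axes, zero at the start.
- ctrl.current_wrist_torque(): the same for the moment, N m.
- ctrl.current_finger_gap(): finger opening in mm.
Only numpy, scipy, OpenCV 4.12 (cv2) and the standard library are available. Lean on these libraries where they do the work, as an engineer would, in place of code of your own. Each camera call takes 0.05 s, during which the arm holds its last target.

TASK

The four field samples were put back into the wrong wells of the two cold blocks. Move each cup into the well whose ring has the colour of its lid, seated upright on the well's floor; the samples must stay cold, so never stand a cup on the bench - the well with the black ring is free for parking a cup on the way. Set the cups down rather than dropping them, do not tip them over, and do not disturb the open vial with the blue label.

Things in the scene. Friction and masses are not known exactly. Their poses are not given: they have to be found in the camera images.
- cup_red: Sample cup with a red screw lid. White tapered cup, 37 mm across at the foot, 45 mm under the lid; the lid is 50 mm across and 10 mm tall, from 48 to 58 mm above the underside; 20 to 80 g. Origin at the centre of its underside, z up. Seated in a well, its lid spans 82 to 92 mm above the bench: grip it from above by the lid.
- cup_yellow: Sample cup with a yellow screw lid. White tapered cup, 37 mm across at the foot, 45 mm under the lid; the lid is 50 mm across and 10 mm tall, from 48 to 58 mm above the underside; 20 to 80 g. Origin at the centre of its underside, z up. Seated in a well, its lid spans 82 to 92 mm above the bench: grip it from above by the lid.
- cup_blue: Sample cup with a blue screw lid. White tapered cup, 37 mm across at the foot, 45 mm under the lid; the lid is 50 mm across and 10 mm tall, from 48 to 58 mm above the underside; 20 to 80 g. Origin at the centre of its underside, z up. Seated in a well, its lid spans 82 to 92 mm above the bench: grip it from above by the lid.
- cup_green: Sample cup with a green screw lid. White tapered cup, 37 mm across at the foot, 45 mm under the lid; the lid is 50 mm across and 10 mm tall, from 48 to 58 mm above the underside; 20 to 80 g. Origin at the centre of its underside, z up. Seated in a well, its lid spans 82 to 92 mm above the bench: grip it from above by the lid.
- ring_red: Well for the cup with the red lid: flat red plastic ring, 77 mm across with a 57 mm hole, round the mouth of a well of the two fixed aluminium cold blocks. Bore 56 mm, flat floor 34 mm above the bench, ring top (mouth) 56 mm. Origin on the well's axis at floor level, z up: the origin of a seated cup comes here, within 8 mm sideways. Wells of a block lie 96 mm apart. Fixed in an episode.
- ring_yellow: Well for the cup with the yellow lid: flat yellow plastic ring, 77 mm across with a 57 mm hole, round the mouth of a well of the two fixed aluminium cold blocks. Bore 56 mm, flat floor 34 mm above the bench, ring top (mouth) 56 mm. Origin on the well's axis at floor level, z up: the origin of a seated cup comes here, within 8 mm sideways. Wells of a block lie 96 mm apart. Fixed in an episode.
- ring_blue: Well for the cup with the blue lid: flat blue plastic ring, 77 mm across with a 57 mm hole, round the mouth of a well of the two fixed aluminium cold blocks. Bore 56 mm, flat floor 34 mm above the bench, ring top (mouth) 56 mm. Origin on the well's axis at floor level, z up: the origin of a seated cup comes here, within 8 mm sideways. Wells of a block lie 96 mm apart. Fixed in an episode.
- ring_green: Well for the cup with the green lid: flat green plastic ring, 77 mm across with a 57 mm hole, round the mouth of a well of the two fixed aluminium cold blocks. Bore 56 mm, flat floor 34 mm above the bench, ring top (mouth) 56 mm. Origin on the well's axis at floor level, z up: the origin of a seated cup comes here, within 8 mm sideways. Wells of a block lie 96 mm apart. Fixed in an episode.
- ring_black: Spare well, empty at the start: flat black plastic ring, 77 mm across with a 57 mm hole, round the mouth of a well of the two fixed aluminium cold blocks. Bore 56 mm, flat floor 34 mm above the bench, ring top (mouth) 56 mm. Origin on the well's axis at floor level, z up: the origin of a seated cup comes here, within 8 mm sideways. Wells of a block lie 96 mm apart. Fixed in an episode.
- vial_open: An open glass reagent vial with a blue band on its label and no cap, 23 mm in diameter, 44 mm tall, standing loose on the bench beside the two-well block, about 82 mm from that block's middle. Not to be touched. Origin at the centre of its underside, z up. (The black case between the two blocks is 0.15 m tall; its open lid stands behind, beyond x = 0.75.)

How it is judged:
By the outcome, as a careful person would: the job done as asked, in the order asked, and still so for the second after the job is handed in, with the robot touching nothing.
It also fails if it takes over 144 s, if anything falls off the work surface, if the arm or the gripper's body presses on something with over 40 N, if the wrist force passes 120 N, or if a joint passes its speed limit or range.

## Working session

There is one attempt and no reset: what is moved stays moved. The work goes in short steps, each a Python script; the robot and the scene stay as the last script left them, time stands still between calls to the robot, and variables do not carry over. Pictures are saved under pics/ and viewed, and the job is handed in when it is done.

```bash
mkdir -p pics; cat > h.py <<'E'
import numpy as np, cv2
from rig import ctrl
def snap(n,f):
    c=ctrl.read_camera(n); cv2.imwrite('pics/'+f,c['color'][:,:,::-1]); return c
def ray(c,uv):
    T=np.array(c['camera_from_world']); R=T[:3,:3]; t=T[:3,3]
    d=R.T@np.array([(uv[0]-c['cx'])/c['fx'],(uv[1]-c['cy'])/c['fy'],1]); return -R.T@t,d/np.linalg.norm(d)
def onz(c,uv,z):
    o,d=ray(c,uv); return o+d*(z-o[2])/d[2]
def tri(rays):
    A=0;b=0
    for o,d in rays:
        P=np.eye(3)-np.outer(d,d);A=A+P;b=b+P@o
    x=np.linalg.solve(A,b); return x,[np.linalg.norm((np.eye(3)-np.outer(d,d))@(x-o)) for o,d in rays]
E
python3 - <<'E'
from h import *
np.set_printoptions(precision=2,suppress=True)
names=['cup_red','cup_yellow','cup_blue','cup_green','ring_red','ring_yellow','ring_blue','ring_green','ring_black','vial_open']
for n in ['side','top']:
    c=snap(n,n+'0.png'); print(n,c['fx'],c['cx'],c['cy'],np.array(c['camera_from_world']))
    for q in names:
        print(q,[(np.round(r['centre'],1),round(r['p'],2)) for r in ctrl.look_for(n,q)[:2]],[(np.round(r['centre'],1),round(r['p'],2)) for r in ctrl.place_of(n,q)[:2]])
print(ctrl.current_ee_rot(),ctrl.current_time_s(),ctrl.current_finger_gap())
E
```

```text
side 558.5389012516282 324.1367391283944 238.00059381335797 [[   0.84   -0.55    0.01 -410.48]
 [  -0.25   -0.41   -0.87  173.09]
 [   0.48    0.73   -0.49 1205.42]
 [   0.      0.      0.      1.  ]]
cup_red [] []
cup_yellow [(array([273.3, 196.3]), 0.8), (array([277.5, 205.1]), 0.15)] [(array([275.4, 208.5]), 0.7)]
cup_blue [(array([456.5, 307.2]), 0.68)] [(array([452.9, 323.5]), 0.89)]
cup_green [(array([407.1, 305.6]), 0.84)] [(array([408.1, 317.8]), 0.62)]
ring_red [(array([452.9, 323.2]), 0.66), (array([272.9, 206.7]), 0.41)] [(array([453.6, 322.2]), 0.64)]
ring_yellow [(array([410.9, 323.7]), 0.53)] [(array([408.4, 322.3]), 0.7)]
ring_blue [] [(array([273.2, 208.3]), 0.41)]
ring_green [] []
ring_black [] [(array([268. , 196.7]), 0.61)]
vial_open [(array([429.8, 303.1]), 0.68)] [(array([429., 312.]), 0.73)]
top 534.7825810428037 314.3430581089939 235.52443907969558 [[  -0.     -1.     -0.02   -8.62]
 [  -0.99    0.     -0.1   494.01]
 [   0.1     0.02   -0.99 1290.17]
 [   0.      0.      0.      1.  ]]
cup_red [(array([192.5, 198.7]), 0.82)] [(array([195. , 200.6]), 0.83), (array([474.8, 213.1]), 0.23)]
cup_yellow [(array([199.1, 239.6]), 0.87)] [(array([205.4, 240.7]), 0.58)]
cup_blue [(array([481. , 213.4]), 0.94)] [(array([475.7, 213.5]), 0.6)]
cup_green [(array([461.7, 246.7]), 0.7)] [(array([454.1, 248.5]), 0.79)]
ring_red [(array([473. , 222.3]), 0.7)] [(array([479.1, 214.4]), 0.8)]
ring_yellow [(array([449.9, 254.9]), 0.75)] [(array([458.5, 245.6]), 0.87)]
ring_blue [(array([209.5, 247.8]), 0.66)] [(array([204.4, 236. ]), 0.86)]
ring_green [(array([200.7, 205.6]), 0.75)] [(array([196.4, 199.7]), 0.58)]
ring_black [(array([177.3, 231. ]), 0.71)] [(array([167.6, 230. ]), 0.71)]
vial_open [(array([437.8, 206.6]), 0.67)] [(array([436.4, 208.7]), 0.63)]
[[ 0.91  0.    0.41]
 [-0.41 -0.    0.91]
 [ 0.   -1.   -0.  ]] 2.1 91.21724398856446
```

View pics/side0.png

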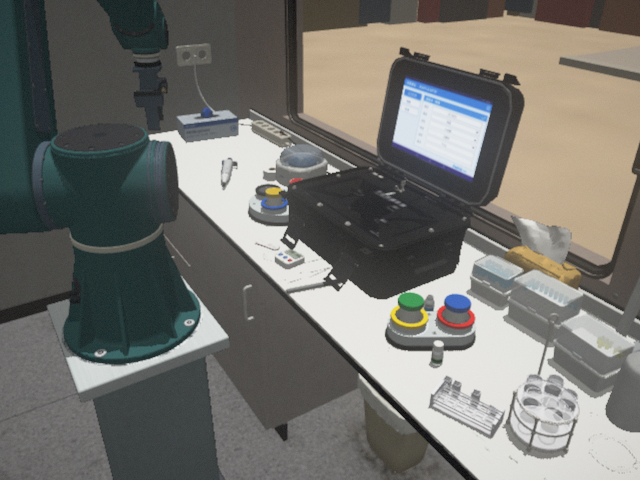

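View pics/top0.png

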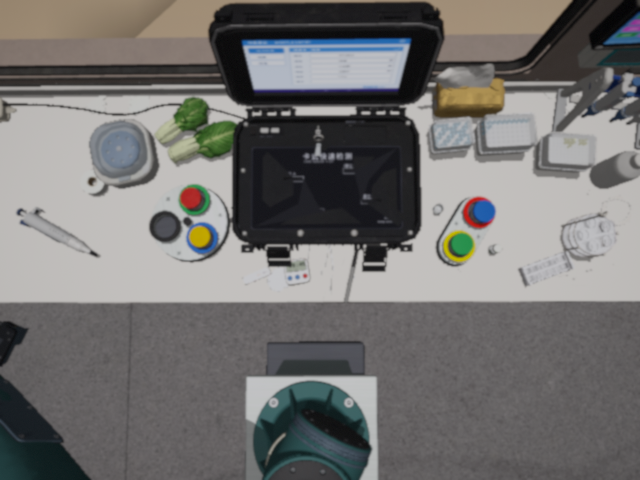

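The top view shows the red lid (193,198) in the green ring, the yellow lid (202,236) in the blue ring and the black well (166,227) free. On the right, the blue lid (483,211) is in the red ring and the green lid (460,246) in the yellow ring, with vials at (437,210) and (493,250). In the side view the lids are at yellow (273,194), green (410,301) and blue (457,304), and the red lid is mostly hidden by the case. The four cups form one cycle, so I will park yellow in black first. Next I'll measure precisely.

```bash
cat >> h.py <<'E'
H={'red':[(0,8),(172,180)],'yellow':[(20,32)],'blue':[(105,125)],'green':[(45,85)]}
def lid(c,col,uv,r=13,smin=110):
    hsv=cv2.cvtColor(c['color'],cv2.COLOR_RGB2HSV); m=np.zeros(hsv.shape[:2],np.uint8)
    for a,b in H[col]: m|=cv2.inRange(hsv,(a,smin,60),(b,255,255))
    k=np.zeros_like(m); cv2.circle(k,(int(uv[0]),int(uv[1])),r,255,-1); return m&k
def blob(m):
    n,l,s,ce=cv2.connectedComponentsWithStats(m); i=1+np.argmax(s[1:,4]); return ce[i],s[i]
E
python3 - <<'E'
from h import *
np.set_printoptions(precision=1,suppress=True)
c=ctrl.read_camera('top'); s=ctrl.read_camera('side')
for col,uv,sv in [('red',(193,198),None),('yellow',(202,236),(273,192)),('blue',(483,211),(457,303)),('green',(460,245),(410,300))]:
    b,st=blob(lid(c,col,uv,18)); print(col,b,st,onz(c,b,92))
    if sv:
        b2,st2=blob(lid(s,col,sv,15)); print('  side',b2,st2,onz(s,b2,90),tri([ray(c,b),ray(s,b2)]))
# rings: fit
for col,uv in [('green',(193,198)),('blue',(202,236)),('red',(483,211)),('yellow',(460,245))]:
    m=lid(c,col,uv,26); b,st=blob(m)
    n,l,ss,_=cv2.connectedComponentsWithStats(m); 
    pts=np.argwhere(m>0)[:,::-1].astype(np.float32); (e,rad)=cv2.minEnclosingCircle(pts)
    print('ring',col,e,rad,ss[1:,4],onz(c,e,56))
g=cv2.cvtColor(c['color'],cv2.COLOR_RGB2GRAY); k=np.zeros_like(g); cv2.circle(k,(165,227),22,255,-1)
m=((g<110)&(k>0)).astype(np.uint8); b,st=blob(m); print('black',b,st,onz(c,b,56))
for n,cc,x,y in [('L',c,140,165),('R',c,425,180),('SL',s,235,165),('SR',s,380,280)]:
    cv2.imwrite(f'pics/z{n}.png',cv2.resize(cc['color'][y:y+110,x:x+110,::-1],None,fx=5,fy=5))
a=[cv2.imread(f'pics/z{n}.png') for n in ['L','R','SL','SR']]
cv2.imwrite('pics/z.png',cv2.resize(np.vstack([np.hstack(a[:2]),np.hstack(a[2:])]),(600,600)))
# case corners at z150, vial
for p in [(235,118),(233,245),(418,118),(418,245),(268,262),(388,262)]: print('case',p,onz(c,p,150))
for p in [(437,212),(493,252)]: print('vial',onz(c,p,20))
E
```

```text
red [190.7 197.8] [181 188  21  21 345] [577.7 281.   92. ]
yellow [199.9 236.6] [190 227  21  21 355] [485.3 257.3  92. ]
  side [273.2 190.7] [266 187  16   8  97] [482.1 255.   90. ] (array([485. , 258.6,  88. ]), [np.float64(0.8620967126434499), np.float64(0.8620967126435699)])
blue [483.3 210.9] [473 201  22  22 377] [ 543.5 -405.7   92. ]
  side [457.3 301.4] [445 294  26  15 289] [ 539.  -412.2   90. ] (array([ 544.5, -407.7,   85.2]), [np.float64(0.06497624737639011), np.float64(0.06497624737638391)])
green [461.4 243.8] [451 233  22  23 383] [ 466.7 -352.4   92. ]
  side [410.7 299.6] [399 293  24  14 274] [ 463.4 -357.7   90. ] (array([ 467.2, -353.9,   86.3]), [np.float64(0.03981022988900389), np.float64(0.03981022988876428)])
ring green (193.9335479736328, 199.46078491210938) 14.782431602478027 [207] [579.9 282.2  56. ]
ring blue (201.96701049804688, 237.08375549316406) 15.592559814453125 [257] [487.9 260.7  56. ]
ring red (478.362060546875, 212.09605407714844) 15.528326988220215 [269] [ 546.1 -404.6   56. ]
ring yellow (458.5623474121094, 246.2238311767578) 15.89288330078125 [308] [ 464.  -354.8   56. ]
black [164.9 226.4] [150 211  31  32 773] [514.3 351.3  56. ]
case (235, 118) [751.6 169.1 150. ]
case (233, 245) [460.3 169.5 150. ]
case (418, 118) [ 748.7 -247.8  150. ]
case (418, 245) [ 459.1 -241.5  150. ]
case (268, 262) [422.2  91.1 150. ]
case (388, 262) [ 421.6 -174.6  150. ]
vial [ 552.1 -313.3   20. ]
vial [ 452.6 -447.5   20. ]
```

View pics/z.png

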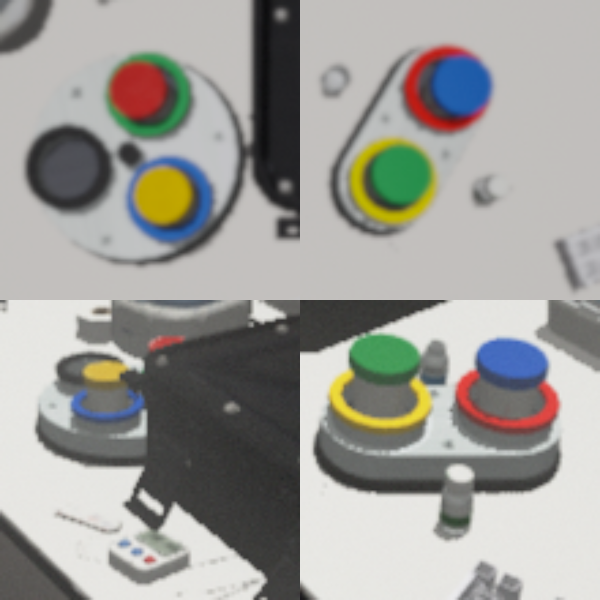

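The two views agree: lids triangulate to about z 85–88 at mid-lid. The wells lie 94–96 mm apart, with ring centres at green (580.6,281.8), blue (487.4,260.2), black (514.2,352), red (546,-405) and yellow (464,-355). The blue-band vial appears to be the one at about (552,-313). First move: yellow to the black well.

```bash
cat >> h.py <<'E'
W={'green':(580.6,281.8),'blue':(487.4,260.2),'black':(514.2,352.),'red':(546.,-405.),'yellow':(464.,-355.)}
TH={'L':-17,'R':None}
TRAV=265; GZ=77
def rot(th):
    t=np.radians(th); z=np.array([np.cos(t),np.sin(t),0]); y=np.array([0,0,-1.]); return np.c_[np.cross(y,z),y,z]
def pick(xy,th,sq=20):
    ctrl.move_pose([*xy,160],rot(th)) if ctrl.current_tool_pos()[2]<200 else (ctrl.move_pose([*xy,TRAV],rot(th)),ctrl.move_l([*xy,130],v=200))
    ctrl.move_l([*xy,GZ],v=80)
    ctrl.grasp(sq); g=ctrl.current_finger_gap(); print('gap',g,'F',np.round(ctrl.current_ft_force(),1))
    return g
def place(xy,th):
    ctrl.move_l([*xy,TRAV-135],frame=rot(th),v=150)
    ctrl.move_l([*xy,GZ+4],v=60)
    f0=np.array(ctrl.current_ft_force())
    for z in np.arange(GZ+3,GZ-2.1,-1):
        ctrl.move_l([*xy,z],v=20); f=np.array(ctrl.current_ft_force())
        if f[2]-f0[2]>2: break
    print('placed z',z,'dF',np.round(f-f0,1)); ctrl.let_go(); ctrl.move_l([*xy,130],v=150)
E
python3 - <<'E'
from h import *
print(ctrl.current_time_s())
th=-17
print([np.round(ctrl.inverse_kinematics([486,259,z],rot(t)),0) for z in (265,77) for t in (-17,163)])
R=min((-17,163),key=lambda t:abs(ctrl.inverse_kinematics([486,259,265],rot(t))[5])); print(R)
for w,x in W.items():
  print(w,[(t,None if (q:=ctrl.inverse_kinematics([*x,77],rot(t))) is None else np.round(q,0)) for t in (-17,163,59,-121,-80,100)])
E
```

```text
2.2
[array([ 26.,   5., 115.,  -0.,  60.,  43.]), array([  26.,    5.,  115.,   -0.,   60., -137.]), array([ 26.,  21., 119.,  -0.,  39.,  43.]), array([  26.,   21.,  119.,   -0.,   39., -137.])]
-17
green [(-17, array([ 24.,  28., 108.,  -0.,  44.,  41.])), (163, array([  24.,   28.,  108.,   -0.,   44., -139.])), (59, array([ 24.,  28., 108.,  -0.,  44., -35.])), (-121, array([ 24.,  28., 108.,  -0.,  44., 145.])), (-80, array([ 24.,  28., 108.,  -0.,  44., 104.])), (100, array([ 24.,  28., 108.,  -0.,  44., -76.]))]
blue [(-17, array([ 26.,  21., 119.,  -0.,  39.,  43.])), (163, array([  26.,   21.,  119.,   -0.,   39., -137.])), (59, array([ 26.,  21., 119.,  -0.,  39., -33.])), (-121, array([ 26.,  21., 119.,  -0.,  39., 147.])), (-80, array([ 26.,  21., 119.,  -0.,  39., 106.])), (100, array([ 26.,  21., 119.,  -0.,  39., -74.]))]
black [(-17, array([ 32.,  26., 111.,  -0.,  42.,  49.])), (163, array([  32.,   26.,  111.,   -0.,   42., -131.])), (59, array([ 32.,  26., 111.,  -0.,  42., -27.])), (-121, array([ 32.,  26., 111.,  -0.,  42., 153.])), (-80, array([ 32.,  26., 111.,  -0.,  42., 112.])), (100, array([ 32.,  26., 111.,  -0.,  42., -68.]))]
red [(-17, array([-39.,  31., 104.,  -0.,  45., -22.])), (163, array([-39.,  31., 104.,  -0.,  45., 158.])), (59, array([-39.,  31., 104.,  -0.,  45., -98.])), (-121, array([-39.,  31., 104.,  -0.,  45.,  82.])), (-80, array([-39.,  31., 104.,  -0.,  45.,  41.])), (100, array([ -39.,   31.,  104.,   -0.,   45., -139.]))]
yellow [(-17, array([-40.,  24., 116.,  -0.,  41., -23.])), (163, array([-40.,  24., 116.,  -0.,  41., 157.])), (59, array([-40.,  24., 116.,  -0.,  41., -99.])), (-121, array([-40.,  24., 116.,  -0.,  41.,  81.])), (-80, array([-40.,  24., 116.,  -0.,  41.,  40.])), (100, array([ -40.,   24.,  116.,   -0.,   41., -140.]))]
```

```bash
cat >> h.py <<'E'
def pick(xy,th,sq=20):
    ctrl.move_pose([*xy,TRAV],rot(th)); ctrl.move_l([*xy,130],v=200); ctrl.move_l([*xy,GZ],v=80)
    ctrl.grasp(sq); g=ctrl.current_finger_gap(); ctrl.move_l([*xy,GZ+30],v=60); ctrl.move_l([*xy,TRAV],v=200)
    print('gap',round(g,1),round(ctrl.current_finger_gap(),1),'F',np.round(ctrl.current_ft_force(),1),'t',ctrl.current_time_s())
def up():
    p=ctrl.current_tool_pos(); ctrl.move_l([p[0],p[1],TRAV],v=200)
MID=lambda: ctrl.move_pose([540,-20,TRAV+20],rot(-50))
E
python3 - <<'E'
from h import *
pick((486,259),-17)
place(W['black'],-17)
up(); print(ctrl.current_time_s(), ctrl.current_tool_pos())
MID(); print(ctrl.current_time_s())
snap('top','t1.png'); snap('side','s1.png')
E
python3 -c "
import cv2,numpy as np
a=cv2.imread('pics/t1.png')[165:275,140:250];b=cv2.imread('pics/s1.png')[165:275,235:345]
cv2.imwrite('pics/z1.png',cv2.resize(np.hstack([a,b]),None,fx=3.5,fy=3.5))"
```

```text
gap 49.4 49.5 F [ 0.2 -0.1 -1.4] t 7.725
placed z 76.0 dF [-5.7 -0.7 12.4]
13.3167 [513.46459857 351.52310862 263.38337018]
14.7083
```

View pics/z1.png

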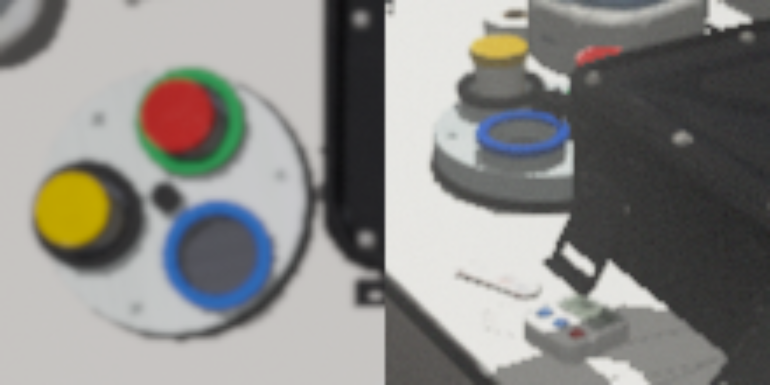

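View pics/t1.png

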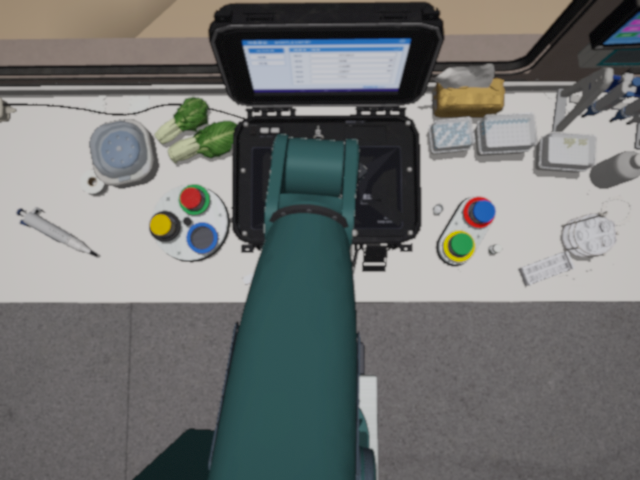

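Yellow now sits upright in the black well, and the blue ring (201,237) is empty and fully visible. I'll refine the blue well's position, then move the blue cup across.

```bash
python3 - <<'E'
from h import *
c=ctrl.read_camera('top')
m=lid(c,'blue',(202,238),25); p=np.argwhere(m>0)[:,::-1].astype(np.float32); e=cv2.fitEllipse(cv2.convexHull(p)); print(e,onz(c,e[0],56))
b,_=blob(lid(c,'yellow',(163,226),18)); print('yellow cup',onz(c,b,92))
pick((544.5,-406),-80)
MID()
ctrl.move_pose([*W['blue'],TRAV],rot(-17))
place(W['blue'],-17); up(); print(ctrl.current_time_s())
MID()
c=snap('top','t2.png'); s=snap('side','s2.png')
m=lid(c,'red',(479,213),25); p=np.argwhere(m>0)[:,::-1].astype(np.float32); e=cv2.fitEllipse(cv2.convexHull(p)); print('red ring',e,onz(c,e[0],56))
b,_=blob(lid(c,'blue',(199,236),18)); print('blue cup',onz(c,b,92))
t=c['color'][:,:,::-1];s=s['color'][:,:,::-1]
cv2.imwrite('pics/z2.png',cv2.resize(np.vstack([np.hstack([t[165:275,140:250],t[180:290,425:535]]),np.hstack([s[165:275,235:345],s[280:390,380:490]])]),(600,600)))
E
```

```text
((201.7852783203125, 237.5679931640625), (29.87857437133789, 30.65491485595703), 126.96943664550781) [486.76605452 261.11114899  56.        ]
yellow cup [514.46285629 351.34975501  92.        ]
gap 49.4 49.3 F [ 0.4  0.2 -2. ] t 20.2417
placed z 76.0 dF [-1.1 -2.   9.3]
28.1667
red ring ((478.5966796875, 212.18704223632812), (30.531932830810547, 31.321809768676758), 88.27578735351562) [ 545.89169447 -405.13438065   56.        ]
blue cup [484.25790426 253.8500841   92.        ]
```

View pics/z2.png

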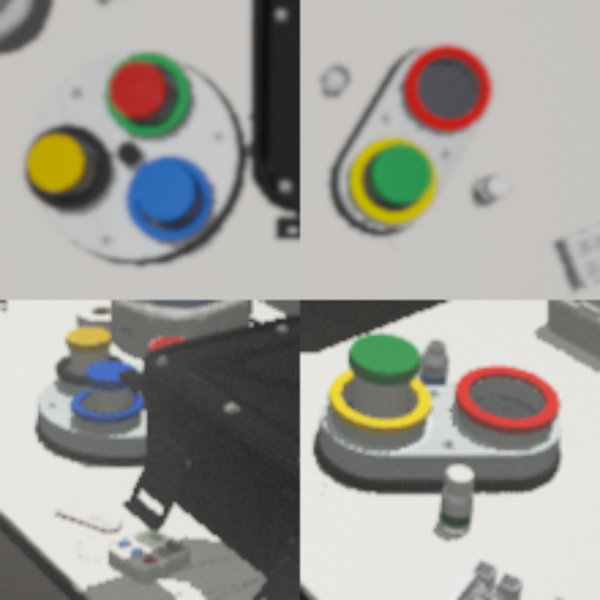

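```bash
python3 - <<'E'
import cv2
t=cv2.imread('pics/t2.png'); a=cv2.imread('pics/top0.png')
cv2.imwrite('pics/z2b.png',cv2.resize(cv2.hconcat([a[215:260,178:223],t[215:260,178:223]]),(800,400),interpolation=cv2.INTER_NEAREST))
E
```

```text
(no output)
```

View pics/z2b.png

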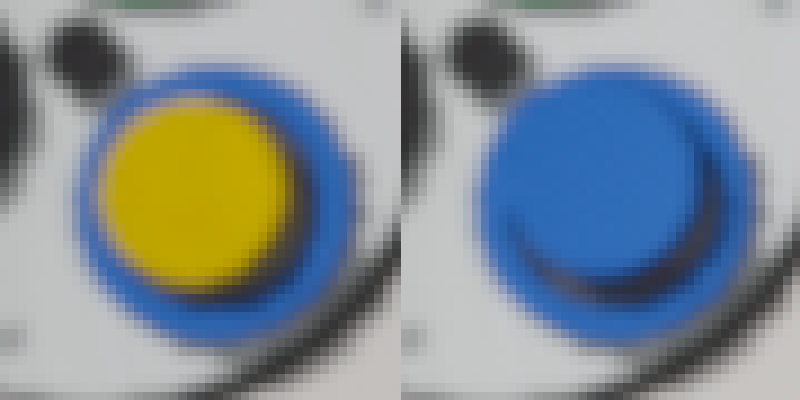

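```bash
python3 - <<'E'
from h import *
np.set_printoptions(precision=1,suppress=True)
c=ctrl.read_camera('top'); s=ctrl.read_camera('side')
hsv=cv2.cvtColor(s['color'],cv2.COLOR_RGB2HSV)
m=lid(s,'blue',(273,192),12); m[199:]=0; b,st=blob(m); print(b,st,onz(s,b,88))
s0={'color':cv2.imread('pics/side0.png')[:,:,::-1].copy()}
b0,st0=blob(lid(s0,'yellow',(273,192),15)); print(b0,st0,onz(s,b0,88))
for cam in ('top','side'):
  for q in ('cup_blue','cup_yellow'): print(cam,q,[(np.round(r['centre'],1),round(r['p'],2)) for r in ctrl.place_of(cam,q)[:2]])
v=hsv[:,:,2]
t=c['color']; print(t[222:252,200].tolist())
cv2.imwrite('pics/z2c.png',cv2.resize(cv2.hconcat([np.ascontiguousarray(s0['color'][175:225,245:295,::-1]),np.ascontiguousarray(s['color'][175:225,245:295,::-1])]),(800,400),interpolation=cv2.INTER_NEAREST))
E
```

```text
[274.  190.6] [267 187  16   8  91] [486.5 258.4  88. ]
[273.1 190.7] [266 187  16   8  98] [484.  258.9  88. ]
top cup_blue [(array([204. , 239.3]), 0.82)]
top cup_yellow [(array([166.2, 229.4]), 0.7)]
side cup_blue [(array([274.1, 206.8]), 0.79), (array([270. , 195.9]), 0.61)]
side cup_yellow [(array([269.4, 191.8]), 0.64)]
[[134, 148, 184], [72, 112, 179], [44, 103, 179], [43, 104, 180], [46, 106, 181], [46, 106, 181], [46, 106, 182], [47, 107, 182], [47, 107, 182], [47, 107, 182], [46, 107, 182], [47, 107, 183], [47, 108, 183], [47, 108, 183], [48, 108, 183], [48, 108, 183], [47, 108, 183], [48, 108, 183], [48, 108, 183], [49, 108, 183], [48, 108, 183], [48, 108, 182], [46, 104, 177], [41, 89, 158], [41, 67, 114], [49, 56, 77], [52, 66, 98], [48, 83, 142], [45, 98, 170], [47, 104, 178]]
```

View pics/z2c.png

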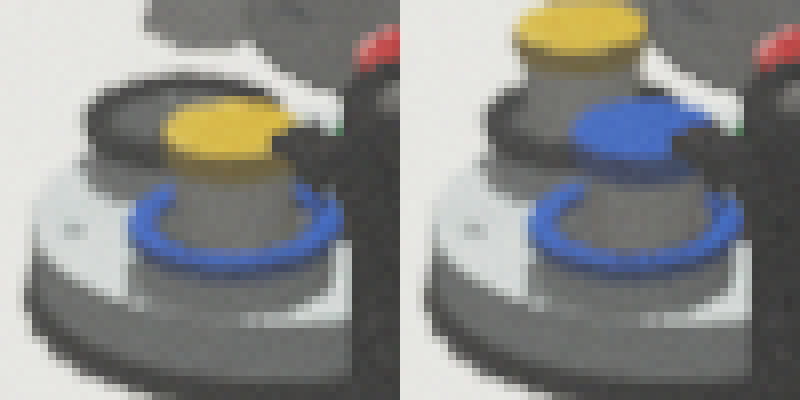

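The blue cup is seated, but about 4–5 mm off the well axis (limit 8). There is plenty of time, so I'll re-centre it and log the tool position.

```bash
cat >> h.py <<'E'
W['blue']=(487.,260.6)
def place(xy,th):
    ctrl.move_l([*xy,130],frame=rot(th),v=150)
    ctrl.move_l([*xy,GZ+3],v=60); ctrl.hold(0.2)
    f0=np.array(ctrl.current_ft_force())
    for z in np.arange(GZ+2,GZ-2.1,-.5):
        ctrl.move_l([*xy,z],v=20); f=np.array(ctrl.current_ft_force())
        if f[2]-f0[2]>2: break
    ctrl.hold(0.2); p=np.array(ctrl.current_tool_pos())
    print('placed z',z,'dF',np.round(f-f0,1),'tcp err',np.round(p[:2]-xy,1)); ctrl.let_go(); ctrl.hold(0.2); print('tcp err',np.round(np.array(ctrl.current_tool_pos())[:2]-xy,1)); ctrl.move_l([*xy,130],v=150)
E
python3 - <<'E'
from h import *
pick((488.5,257.5),-17)
place(W['blue'],-17); up(); MID(); print(ctrl.current_time_s())
c=snap('top','t3.png'); s=snap('side','s3.png')
m=lid(s,'blue',(273,192),12); m[199:]=0; b,st=blob(m); print(b,st,onz(s,b,88))
a=cv2.imread('pics/top0.png'); t=cv2.imread('pics/t3.png')
cv2.imwrite('pics/z3.png',cv2.resize(cv2.hconcat([a[215:260,178:223],t[215:260,178:223]]),(800,400),interpolation=cv2.INTER_NEAREST))
E
```

```text
gap 49.4 49.1 F [-0.6  0.5 -0.9] t 34.7
placed z 77.0 dF [-0.1  0.8  2.5] tcp err [0.1 0. ]
tcp err [ 0. -0.]
41.8
[273.26530612 190.53061224] [266 187  16   8  98] [485.06071379 259.98239294  88.        ]
```

View pics/z3.png

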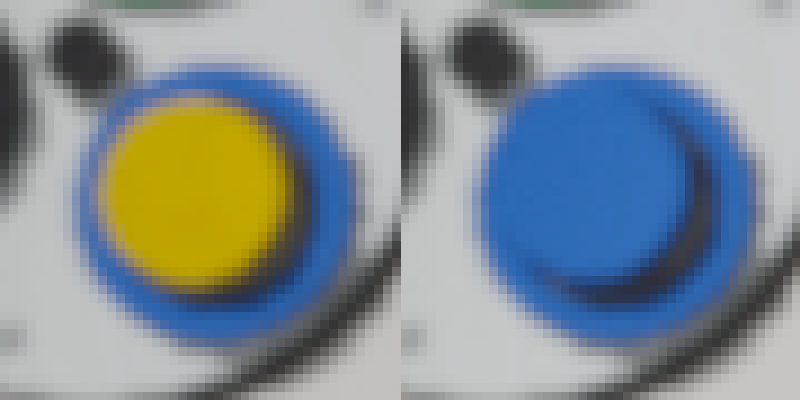

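The blue cup now sits within about 2 mm of the well centre. Next is red to the red well, then a check.

```bash
cat >> h.py <<'E'
def zoom(c,s,f):
    t=c['color'][:,:,::-1];s=s['color'][:,:,::-1]
    cv2.imwrite('pics/'+f,cv2.resize(np.vstack([np.hstack([t[165:275,140:250],t[180:290,425:535]]),np.hstack([s[165:275,235:345],s[280:390,380:490]])]),(600,600)))
E
python3 - <<'E'
from h import *
pick((578.7,281.5),-17); MID(); ctrl.move_pose([*W['red'],TRAV],rot(-80)); place(W['red'],-80); up(); MID()
c=snap('top','t4.png'); s=snap('side','s4.png'); zoom(c,s,'z4.png')
m=lid(c,'green',(194,200),25); p=np.argwhere(m>0)[:,::-1].astype(np.float32); e=cv2.fitEllipse(cv2.convexHull(p)); print('green ring',e,onz(c,e[0],56))
b,_=blob(lid(s,'red',(457,303),13)); print(b,onz(s,b,90)); b,_=blob(lid(c,'green',(460,245),18)); print('green cup',onz(c,b,92),ctrl.current_time_s())
E
```

```text
gap 49.3 49.3 F [ 0.3  0.1 -1.5] t 47.0083
placed z 76.5 dF [-1.2  1.8  5.9] tcp err [ 0.3 -0.1]
tcp err [-0.  0.]
green ring ((194.01358032226562, 199.41368103027344), (29.317209243774414, 29.332599639892578), 130.03672790527344) [580.02021234 281.9669264   56.        ]
[457.33962264 299.63773585] [ 543.55199095 -407.75818374   90.        ]
green cup [ 466.69915205 -352.42696078   92.        ] 57.3917
```

View pics/z4.png

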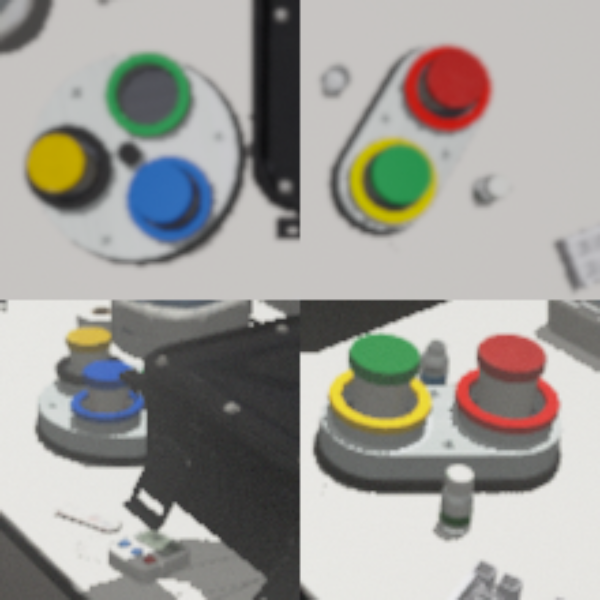

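Red is seated but looks several mm off axis. I'll measure it and re-centre it the same way.

```bash
cat > m.py <<'E'
from h import *
def lidside(s,col,uv,zmax_row):
    m=lid(s,col,uv,17,100); m[zmax_row:]=0; return blob(m)
E
python3 - <<'E'
from m import *
c=ctrl.read_camera('top'); s=ctrl.read_camera('side')
s0=dict(s); s0['color']=cv2.imread('pics/side0.png')[:,:,::-1].copy()
for nm,ss,col in (('blue0',s0,'blue'),('red',s,'red')):
    b,st=lidside(ss,col,(457,302),312); print(nm,b,st,onz(ss,b,87))
b,st=lidside(s,'green',(410,300),312); print('green',b,st,onz(s,b,87))
a=cv2.imread('pics/top0.png'); t=c['color'][:,:,::-1]
cv2.imwrite('pics/z5.png',cv2.resize(cv2.hconcat([a[190:235,458:503],np.ascontiguousarray(t[190:235,458:503])]),(800,400),interpolation=cv2.INTER_NEAREST))
E
```

```text
blue0 [457.33552632 301.44078947] [445 294  26  16 304] [ 542.41695759 -409.4259883    87.        ]
red [457.07368421 299.86315789] [446 293  24  15 285] [ 545.91695508 -405.16913372   87.        ]
green [410.67605634 299.77816901] [399 293  25  15 284] [ 466.11608898 -355.0140591    87.        ]
```

View pics/z5.png

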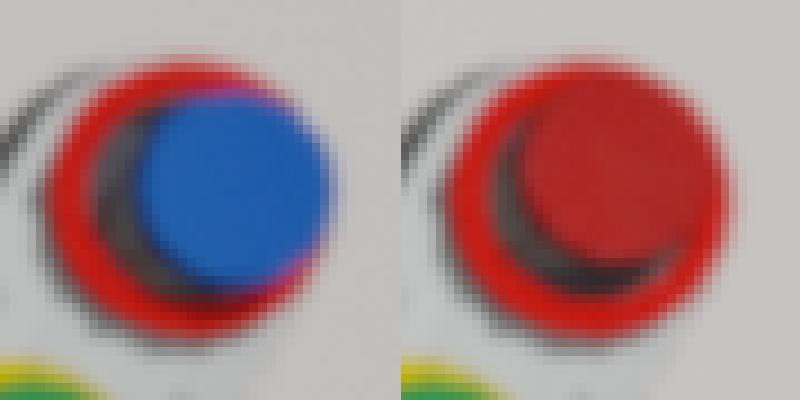

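```bash
python3 - <<'E'
from m import *
pick((548.3,-401.5),-80,30); place(W['red'],-80); up(); MID()
c=snap('top','t6.png'); s=snap('side','s6.png'); print(ctrl.current_time_s())
b,st=lidside(s,'red',(457,302),312); print(b,onz(s,b,87))
a=cv2.imread('pics/top0.png'); t=c['color'][:,:,::-1]
cv2.imwrite('pics/z6.png',cv2.resize(cv2.hconcat([a[190:235,458:503],np.ascontiguousarray(t[190:235,458:503])]),(800,400),interpolation=cv2.INTER_NEAREST))
E
```

```text
gap 49.2 48.7 F [-0.5  0.5 -0.3] t 62.8667
placed z 76.5 dF [0.1 2.3 6.1] tcp err [ 0.2 -0.1]
tcp err [0. 0.]
70.65
[457.54166667 301.04166667] [ 543.76861543 -408.64524588   87.        ]
```

View pics/z6.png

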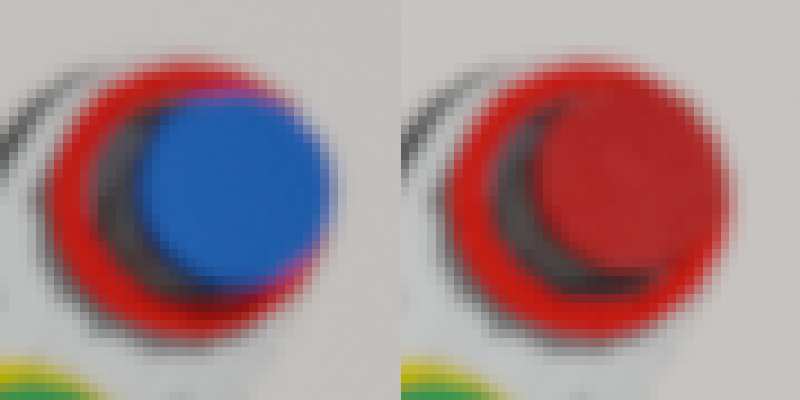

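Red is now about 2 mm off centre. Next are green and yellow.

```bash
python3 - <<'E'
from m import *
pick((466,-353.3),-80,35); MID(); ctrl.move_pose([*W['green'],TRAV],rot(-17)); ctrl.hold(0.3); place(W['green'],-17); up()
print(ctrl.current_time_s())
pick((514.4,351.6),-17,35); MID(); ctrl.move_pose([*W['yellow'],TRAV],rot(-80)); ctrl.hold(0.3); place(W['yellow'],-80); up(); MID()
print(ctrl.current_time_s())
c=snap('top','t7.png'); s=snap('side','s7.png'); zoom(c,s,'z7.png')
b,st=lidside(s,'yellow',(410,300),309); print(b,st,onz(s,b,87))
a=cv2.imread('pics/top0.png'); t=cv2.imread('pics/t7.png')
r=lambda y,x:cv2.hconcat([a[y:y+45,x:x+45],t[y:y+45,x:x+45]])
cv2.imwrite('pics/z8.png',cv2.resize(cv2.vconcat([r(176,170),r(223,438)]),(600,600),interpolation=cv2.INTER_NEAREST))
E
```

```text
gap 49.0 48.8 F [ 0.1  0.5 -1. ] t 75.8917
placed z 76.5 dF [-2.   0.2  7.6] tcp err [0.2 0.2]
tcp err [0. 0.]
84.9
gap 49.5 48.8 F [-0.2  0.7  0. ] t 89.3167
placed z 76.5 dF [-0.8  3.4  8.8] tcp err [ 0.2 -0.1]
tcp err [ 0. -0.]
99.8583
[409.54142012 301.26035503] [395 293  28  16 338] [ 460.78309394 -357.72970645   87.        ]
```

View pics/z7.png

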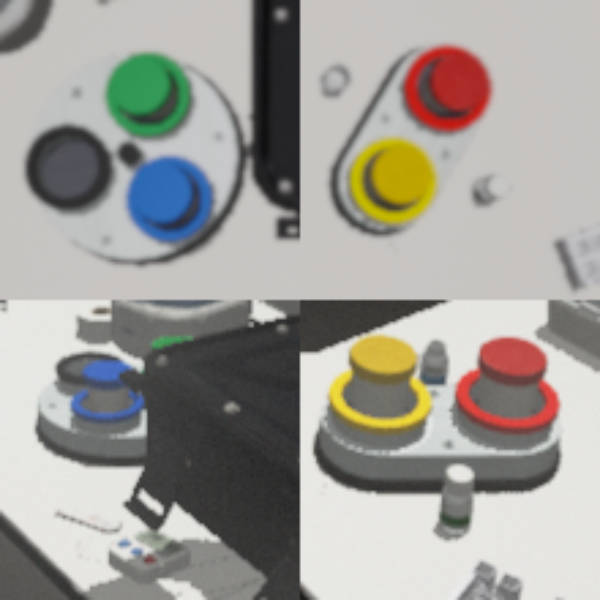

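View pics/z8.png

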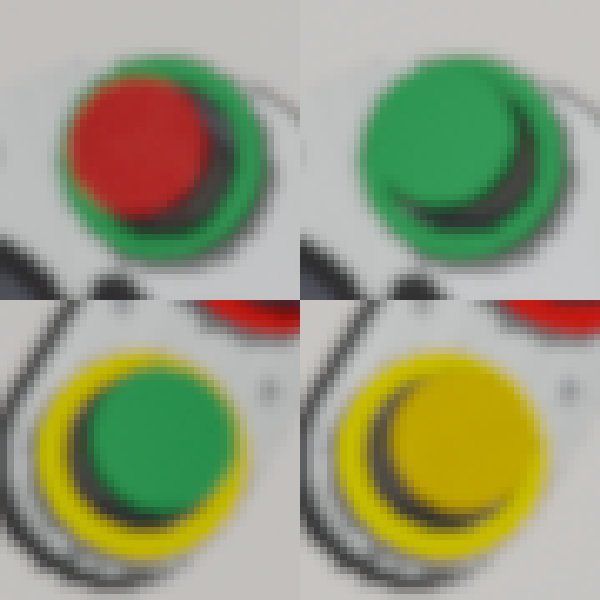

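```bash
python3 - <<'E'
from h import *
a=cv2.imread('pics/top0.png').astype(int); t=cv2.imread('pics/t7.png').astype(int)
print('vial diff',abs(a-t)[198:222,428:446].mean(), abs(a-t)[240:260,487:503].mean(), ctrl.current_finger_gap(), ctrl.current_tool_pos(), ctrl.current_time_s())
s=ctrl.read_camera('side');ctrl.read_camera('top')
for cam in('side','top'): print(cam,[(q,[(np.round(r['centre'],0),round(r['p'],2)) for r in ctrl.place_of(cam,q)[:1]]) for q in('cup_red','ring_red','cup_yellow','ring_yellow','cup_green','ring_green','cup_blue','ring_blue','vial_open')])
ctrl.finish_job()
E
```

```text
vial diff 4.510030864197531 4.435416666666667 90.86904660373098 [540.01817765 -20.99353729 284.81502247] 99.9583
side [('cup_red', []), ('ring_red', [(array([450., 325.]), 0.7)]), ('cup_yellow', [(array([408., 324.]), 0.77)]), ('ring_yellow', [(array([408., 321.]), 0.63)]), ('cup_green', []), ('ring_green', []), ('cup_blue', [(array([276., 206.]), 0.85)]), ('ring_blue', [(array([274., 208.]), 0.52)]), ('vial_open', [(array([430., 312.]), 0.72)])]
top [('cup_red', [(array([475., 213.]), 0.79)]), ('ring_red', [(array([438., 212.]), 0.69)]), ('cup_yellow', [(array([456., 246.]), 0.6)]), ('ring_yellow', [(array([456., 247.]), 0.66)]), ('cup_green', [(array([457., 247.]), 0.71)]), ('ring_green', [(array([196., 195.]), 0.51)]), ('cup_blue', [(array([202., 241.]), 0.66)]), ('ring_blue', [(array([204., 238.]), 0.65)]), ('vial_open', [(array([434., 210.]), 0.4)])]
the job is handed in; nothing more can be done
```

All four cups are in the wells that match their lids, and I handed the job in at about 100 s with the gripper open and clear. I parked yellow in the black well, moved blue, red and green into their own wells, then moved yellow into its well. Blue and red first landed 4–5 mm off centre, so I picked each up again and re-centred it. No cup was ever stood on the bench.

**Position:** in the last pictures every lid looks level and about 2–4 mm from its well's axis (limit 8 mm). The cups were lowered until they touched the floor, at contact forces of 2.5–12 N. The blue-labelled vial shows no visible movement.

**Checks that disagreed or fell short:**
- The side view put yellow's lid about 4–8 mm from where the top view did, probably because the similarly coloured ring was counted with it. I trusted the top view.
- In the last look, the networks reported "cup_green" at the yellow cup and "ring_red" at the vial in the top view. In the side view they missed the red cup, and also green, which the case mostly hides. The top picture shows both cups in their wells.

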